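# Photograph the finished miniatures on the copy stand

## Robot

A 6-joint arm with a two-finger parallel gripper is mounted at the origin on the work surface. World frame = base frame: x ahead of the robot, y to its left, z up, the work surface at z = 0. Lengths are in mm, angles in degrees, forces in N, time in s.
With the tool pointing down it reaches from about 250 to 800 mm from the base axis. Payload 8.5 kg.
Tool frame: the origin (TCP) lies midway between the tips of the shut fingers; the grasp point (between the pads) lies bot.grasp_offset behind it (bot.grasp_offset is the distance from the TCP to the grasp point, in mm); z points along the fingers, y is the line along which they close (so a half turn about z gives the same grasp; the last joint's range is limited). The gripper opens to 85 mm and grips with 20 to 120 N. Pads are 22 mm wide; open, the fingers measure 114 mm over their backs; the gripper's body (76 mm by 85 mm) begins 54 mm behind the grasp point. The pads swing forward as they close: fully open they stand 13 mm farther back than shut.
Start: joints at [69.786, 13.648, -0.773, 75.585, 0, 90], TCP at [181.384, 492.624, 231.276] pointing down, gripper open.
Joint ranges: [-152.45, 152.45], [-59.26, 108.67], [-65.41, 83.53], [-104.44, 129.93], [-82.83, 76.93], [-180, 180]. Speed limits (degrees/s): [127.2, 127.2, 159.86, 180, 180, 180].

## Interface

Orientations are given as [roll, pitch, yaw] about the fixed x, y, z axes, in that order (R = Rz(yaw) Ry(pitch) Rx(roll)).
In Python, from rig import bot, readout, cams gives the robot as it stands. Calls block until the motion is done:
- bot.movep(position, orientation): joint-space move of the TCP to a pose.
- bot.servo_line(position, rot=None, speed=150, contact_N=None): straight line of the TCP; rot=None keeps the orientation; speed is the mean speed in mm/s. With contact_N (N) it stops when the force on the tool has changed by that much, and returns True; else False.
- bot.movej(angles): joint-space move.
- bot.command_gripper(opening, grasp_force=None): finger opening in mm; grasp_force is the grip in N (None keeps the last); returns when the fingers have stopped.
- bot.hold(seconds).
- bot.inverse_kinematics(position, orientation): joint angles nearest the present ones, or None.
- readout.observe(): the state.
- cams.read_camera(name): name is "side" or "top" or "wrist"; returns a dict with "image" (480x640x3 uint8, blue, green, red), "range_z" (480x640 float32, mm along the optical axis (not along the pixel's ray), 0 where there is no reading), "mtx" (3x3 intrinsics, pixels), "R" (3x3) and "t" (3): a world point X has camera coordinates R X + t. Camera axes: x right, y down, z forward; pixel columns grow to the right and rows downward; lengths in mm; the calibration is good to about 2 mm. A picture is of the moment at which its call begins.
A pose or a line that the arm cannot do raises bot.Unreachable and nothing moves.
- bot.job_done(): hands the job in; it is judged then, once.
The state is a dict: "time_s": time; "q": joint angles; "joint_vel": joint speeds; "joint_torque": joint torques, N m; "tool_pos": TCP position; "orientation": TCP orientation; "contact_force": force on the tool from outside, world axes, zero at the start; "torque": the same for the moment, N m; "grip_width": finger opening in mm; "finger_force": force on a finger pad.
Only numpy, scipy, OpenCV 4.12 (cv2) and the standard library are available. Lean on these libraries where they do the work, as an engineer would, in place of code of your own. Each camera call takes 0.05 s, during which the arm holds its last target. There are 200 camera calls.

## Task

Photograph all the finished miniature panels that lie on the table to the left of the grey copy board: switch on the yellow power box, lay every panel on the board, wholly on it, flat, painted side up, side by side and square with its edges, and only then hold the jog stick over until the camera stands above the middle of the board (left to right), let the stick spring back, and leave camera and panels standing so for three seconds while the self-timer fires. With the power still on, jog the camera back and let the stick go with the carriage against its left-hand end stop (as seen from the robot); after that lay all the panels flat, side by side and painted side up, in the wooden tray and switch the power off. Move the camera with the stick alone, never touching it or its carriage with the robot or a panel, and leave the glasses, the roll of tape and the clip where they are.

Things in the scene. Friction and masses are not known exactly. Their poses are not given: they have to be found in the camera images.
- dunes_mid (a point): Miniature with a yellow sky, orange sun and brown stripes; a small cradled wooden panel, 55 mm along its x, 80 mm along its y, 18 mm thick, about 90 g, painted on top (+z). This point is its centre, 9 mm above its underside. It starts flat on the table, painted side up, to the left of the copy board. May be absent.
- lake_mid (a point): Miniature with a light blue sky, green line and deep blue water; a small cradled wooden panel, 55 mm along its x, 80 mm along its y, 18 mm thick, about 90 g, painted on top (+z). This point is its centre, 9 mm above its underside. It starts flat on the table, painted side up, to the left of the copy board. May be absent.
- poppy_mid (a point): Miniature with two red flowers on pale green; a small cradled wooden panel, 55 mm along its x, 80 mm along its y, 18 mm thick, about 90 g, painted on top (+z). This point is its centre, 9 mm above its underside. It starts flat on the table, painted side up, to the left of the copy board. May be absent.
- board: Grey copy board fixed on the table, 200 mm (its x, away from the robot) by 350 mm (its y, to the left), 5 mm thick; white corner marks, and short red ticks at the middle of its two long edges. Origin: the middle of its underside, at table height; z up.
- tray: Shallow wooden tray for finished work, fixed between the robot and the copy board; inside 130 mm along its x by 280 mm along its y, floor 6 mm thick, rim 16 mm high over the table and 6 mm thick. Its long side (y) runs left to right, beside the board. Origin: the middle of its underside, at table height; z up.
- lens (a point): Front of the lens of the black camera that hangs, looking down, from a boom on the slider's carriage; about 226 mm above the table. The boom (about 330 mm up) comes from a column on the carriage 190 mm farther from the robot. The camera body reaches 55 mm to either side and from 226 to 324 mm above the table. It moves along the rail with the carriage.
- carriage (a joint): Travel of the camera carriage along its rail, in m: 0 against the left-hand end stop (parked, clear of board and tray), growing as it goes to the right (-y) along the rail, up to 0.68. The rail runs along y behind the board. The carriage runs easily and is driven by the stick only.
- stick (a joint): Tilt of the jog stick, rad: 0 upright, positive to the right (-y of its box), negative left, at most 0.45. Sprung to centre (some 8 N at the ball at full tilt). Past 0.13 the carriage runs to the same side, faster with more tilt: 5 to 7 cm/s at 0.4, 2 to 4 cm/s at 0.24; let go, the stick returns to within 0.03 of upright and the carriage coasts 1 to 3 cm and stays there.
- stick_ball (a point): Centre of the red ball, 32 mm across, on the jog stick: a 12 mm steel rod whose pivot lies 85 mm below the ball's centre, at the top of a grey box 120 x 150 x 45 mm on the right. Ball centre 130 mm above the table. Its x and y axes are those of the box; the stick tilts along its y.
- toggle (a joint): Lever of the power switch, rad: 0 off (leaning 0.5 rad to the left, +y of its box, red dot), 1.0 on (leaning 0.5 rad to the right, green dot). Over-centre: about 1 N at the tip starts it, past the middle (0.5) it falls over to the other stop by itself.
- toggle_tip (a point): Middle of the black cap (22 mm thick, 30 mm long) of the power switch's lever, 58 mm from its pivot; the pivot lies 58 mm above the table, over the middle of a yellow box 100 x 100 x 50 mm on the right; the cap is about 110 mm above the table. Its axes are those of the box at lever value 0 and turn with the lever, which swings along the box's y.
- power_box: The yellow power box, 100 x 100 x 50 mm, with the toggle lever on top. Origin: the middle of its underside; x away from the robot, y to the left, z up.
- jog_box: The grey box that carries the jog stick, 120 mm (x) by 150 mm (y) by 45 mm, with white arrows to the left and right of the stick. Origin: the middle of its underside, straight under the stick's pivot; x away from the robot, y to the left, z up.
- jar_a: Bystander, not to be moved: drinking glass used as water jar, clear, 70 wide, 85 tall mm. Origin at the middle of its underside.
- jar_b: Bystander, not to be moved: second clear glass, 70 wide, 85 tall mm. Origin at the middle of its underside.
- tape: Bystander, not to be moved: pale yellow roll of masking tape lying flat, 70 across, 30 tall mm. Origin at the middle of its underside.
- clip: Bystander, not to be moved: small dark bulldog clip, 32 x 18 x 12 mm. Origin at the middle of its underside.
Not all that is in view belongs to the job. Leave any purple look-alike of the part that bears lake_mid alone.

How it is judged:
By the outcome, as a careful person would: the job done as asked, in the order asked, and still so for the second after the job is handed in, with the robot touching nothing.
Of dunes, lake, poppy only 2 to 3 are there at a start; the rules pass over those that are not, and their reading is None.
At some moment in a run one of dunes, lake, poppy may be knocked a few centimetres aside while the robot is not near it.
Once in a run the grip may slacken for a moment while it holds something.
It also fails if it takes over 210 s, if anything falls off the work surface, if the arm or the gripper's body presses on something with over 40 N, if the wrist force passes 120 N, or if a joint passes its speed limit or range.

## Working session

There is one attempt and no reset: what is moved stays moved. The work goes in short steps, each a Python script; the robot and the scene stay as the last script left them, time stands still between calls to the robot, and variables do not carry over. Pictures are saved under pics/ and viewed, at most 14 in all, crops included, and the job is handed in when it is done.

```bash
ls; mkdir -p pics; python3 - <<'E'
from rig import bot, readout, cams
import cv2
s=readout.observe(); print(s['time_s'],s['tool_pos'],s['orientation'],bot.grasp_offset)
for n in("top","side"):
    c=cams.read_camera(n); cv2.imwrite(f'pics/{n}0.png',c['image']); print(n,c['mtx'].tolist(),c['R'].round(3).tolist(),c['t'].round(1).tolist())
E
```

```text
pics
0.0 [181.26229669 492.28006094 230.66273092] [-1.79918080e+02  7.93171140e-04  1.59786614e+02] 18.700000000000003
top [[545.1739762305411, 0.0, 320.67983172365325], [0.0, 545.1739762305411, 234.88655873551224], [0.0, 0.0, 1.0]] [[-0.001, -1.0, -0.005], [-0.998, 0.001, -0.056], [0.056, 0.005, -0.998]] [86.0, 513.1, 1701.7]
side [[583.3071634994808, 0.0, 326.8502126220179], [0.0, 583.3071634994808, 240.4459473926922], [0.0, 0.0, 1.0]] [[0.824, -0.566, 0.019], [-0.35, -0.535, -0.769], [0.445, 0.628, -0.639]] [-372.3, 325.3, 1417.1]
```

View pics/top0.png

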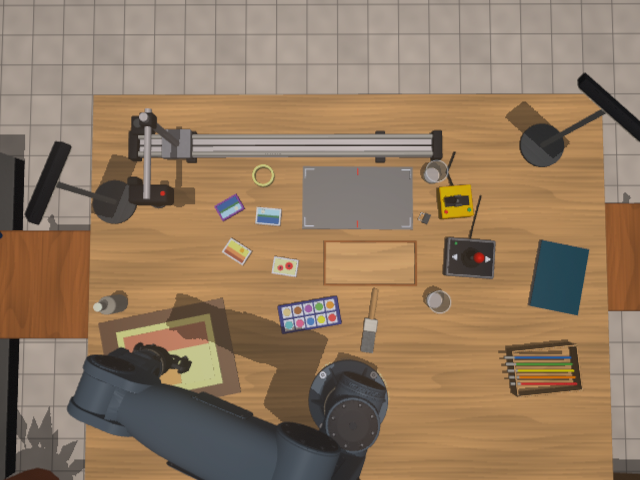

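View pics/side0.png

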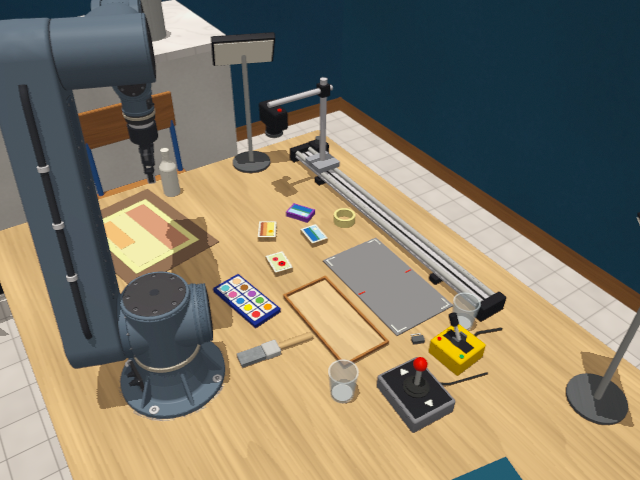

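The top view shows lake (268,216), dunes (237,251), poppy (285,266), the purple decoy (229,207), board (357,198), tray (370,262), power box (455,202) and ball (480,258). The camera is parked at (152,190). The side view shows the same items: lake (314,235), dunes (267,230), poppy (278,263), ball (420,364), cap (453,320).

```bash
cat > h.py <<'E'
from rig import bot, readout, cams
import cv2, numpy as np
def ray(c,uv):
    d=np.linalg.inv(c['mtx'])@[uv[0],uv[1],1.]; return -c['R'].T@c['t'], c['R'].T@d
def plane(c,uv,z):
    o,d=ray(c,uv); return o+d*(z-o[2])/d[2]
def tri(c1,p1,c2,p2):
    o1,d1=ray(c1,p1);o2,d2=ray(c2,p2); A=np.stack([d1,-d2],1); k=np.linalg.lstsq(A,o2-o1,rcond=None)[0]
    a,b=o1+k[0]*d1,o2+k[1]*d2; return (a+b)/2,np.linalg.norm(a-b)
def mask(c,lo,hi,near=None,r=40):
    m=cv2.inRange(cv2.cvtColor(c['image'],cv2.COLOR_BGR2HSV),np.array(lo),np.array(hi))
    if near is not None:
        k=np.zeros_like(m); cv2.circle(k,tuple(map(int,near)),r,255,-1); m&=k
    return m
def cen(m):
    v,u=np.nonzero(m); return (np.array([u.mean(),v.mean()]),len(u)) if len(u) else (None,0)
def big(m):
    cs=cv2.findContours(m,cv2.RETR_EXTERNAL,cv2.CHAIN_APPROX_NONE)[0]; return max(cs,key=cv2.contourArea)
def outline(c,cnt,z):
    """min-area rect of contour cast on plane z: centre, long side, short side, angle of long side from +y (deg, +-90)"""
    P=np.array([plane(c,p,z)[:2] for p in cnt[:,0,:].astype(float)],np.float32)
    b=cv2.boxPoints(cv2.minAreaRect(P)); e1,e2=b[1]-b[0],b[2]-b[1]
    L,S=(e1,e2) if np.hypot(*e1)>np.hypot(*e2) else (e2,e1)
    a=np.degrees(np.arctan2(-L[0],L[1])); a=(a+90)%180-90
    return b.mean(0),np.hypot(*L),np.hypot(*S),a
E
python3 - <<'E'
from h import *
T=cams.read_camera("top");S=cams.read_camera("side")
print('camT',-T['R'].T@T['t'],'camS',-S['R'].T@S['t'])
for n,uv,z in [('lake',(268,216),18),('dunes',(237,251),18),('poppy',(285,266),18),('decoy',(229,207),18),('lens',(152,190),280)]: print(n,plane(T,uv,z).round())
m=mask(T,(0,0,90),(180,30,125),(357,198),70); print('board',outline(T,big(m),5))
for n,lo,hi,a,b in [('ball',(0,180,100),(6,255,255),(480,258),(420,364))]:
    p,k=cen(mask(T,lo,hi,a,14)); q,l=cen(mask(S,lo,hi,b,14)); print(n,p,k,q,l,tri(T,p,S,q))
m=mask(T,(22,150,100),(32,255,255),(455,202),30); print('power',outline(T,big(m),50))
for n,a in [('jog',(469,257))]:
    m=mask(T,(0,0,0),(180,80,110),a,36); print(n,outline(T,big(m),45))
m=mask(T,(5,150,40),(18,255,170),(370,262),60); print('tray',outline(T,big(m),16))
i=cv2.resize(T['image'][150:330,280:520],None,fx=3.3,fy=3.3,interpolation=cv2.INTER_CUBIC)
cv2.imwrite('pics/topcrop.png',i)
# wrist look
w=cams.read_camera("wrist"); print('wristcam',-w['R'].T@w['t'],w['R'].round(2).tolist(),w['mtx'][0,0])
s=readout.observe();print(s['q'],s['time_s'])
for p in [(480,230,330),(480,200,380)]:
    for y in (0,90,180,-90): print(p,y,bot.inverse_kinematics(list(p),[180,0,y]))
E
```

```text
camT [ 417.36589086   77.52974127 1728.10049136] camS [-209.98492354 -926.12556865 1162.2857461 ]
lake [573. 251.  18.]
dunes [463. 348.  18.]
poppy [415. 197.  18.]
decoy [601. 374.  18.]
lens [619. 536. 280.]
board (array([ 686.77356 , -125.949814], dtype=float32), np.float32(152.83687), np.float32(80.09389), np.float32(-0.10658264))
ball [478.64285714 257.28571429] 84 [419.71069182 363.67295597] 159 (array([ 440.20694764, -377.00890324,  129.72794365]), np.float64(0.6919408597666148))
power (array([ 614.7714 , -332.54312], dtype=float32), np.float32(97.890495), np.float32(97.70328), np.float32(-85.3023))
jog (array([ 446.38095, -372.3048 ], dtype=float32), np.float32(154.8996), np.float32(128.41129), np.float32(-4.450409))
tray (array([424.74954, -69.4044 ], dtype=float32), np.float32(288.9732), np.float32(137.75865), np.float32(-0.070381165))
wristcam [112.41805397 518.32376857 374.61857179] [[0.35, 0.94, -0.0], [0.9, -0.33, 0.29], [0.27, -0.1, -0.96]] 389.12592519635285
[ 6.97885994e+01  1.36642965e+01 -7.91063352e-01  7.55855999e+01
 -2.65283568e-04  9.00008884e+01] 0.25
(480, 230, 330) 0 [  25.60218755   13.74758637   13.67500329   89.92741692    0.
 -154.39781245]
(480, 230, 330) 90 [ 25.60218755  13.74758637  13.67500329  89.92741692   0.
 115.60218755]
(480, 230, 330) 180 [25.60218755 13.74758637 13.67500329 89.92741692  0.         25.60218755]
(480, 230, 330) -90 [ 25.60218755  13.74758637  13.67500329  89.92741692   0.
 -64.39781245]
(480, 200, 380) 0 [  22.61986495   13.10490205   20.09153585   96.9866338     0.
 -157.38013505]
(480, 200, 380) 90 [ 22.61986495  13.10490205  20.09153585  96.9866338    0.
 112.61986495]
(480, 200, 380) 180 [22.61986495 13.10490205 20.09153585 96.9866338   0.         22.61986495]
(480, 200, 380) -90 [ 22.61986495  13.10490205  20.09153585  96.9866338    0.
 -67.38013505]
```

View pics/topcrop.png

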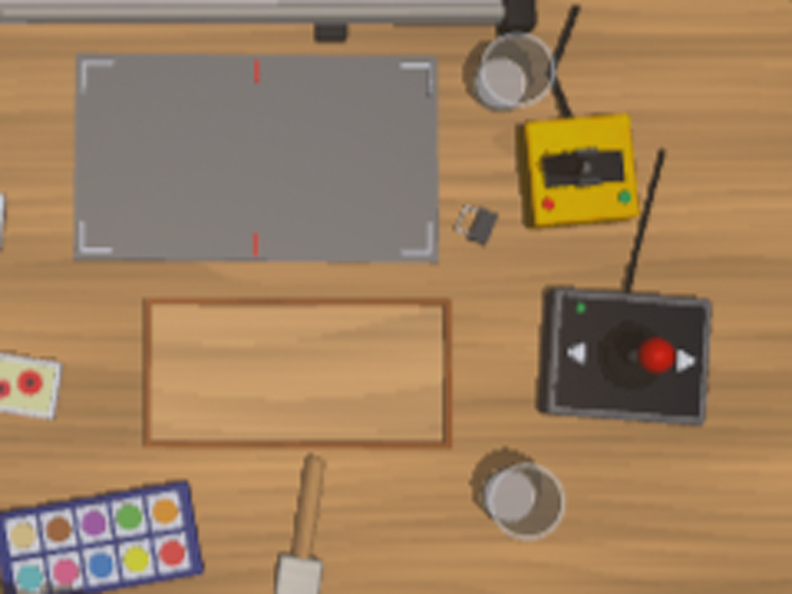

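The crop shows the board's red ticks at crop (256,72) and (255,244), the power box with its dark lever slot at (587,165), and the ball at (657,356). I'll look from close range with the wrist camera at two places.

```bash
cat >> h.py <<'E'
import pickle
def save(n,c): pickle.dump(c,open(f'pics/{n}.pkl','wb'))
def load(n): return pickle.load(open(f'pics/{n}.pkl','rb'))
E
python3 - <<'E'
from h import *
T=cams.read_camera("top")
for n,uv in [('NL',(303.3,167.3)),('NR',(412.4,167.3)),('SL',(302.7,229)),('SR',(412.4,229.3)),('t1',(357.5,171.8)),('t2',(357.3,223.9))]: print(n,plane(T,uv,5).round())
W=[]
for i,p in enumerate([(560,-260,270),(470,-300,270)]):
    bot.movep(p,[180,0,90]); w=cams.read_camera("wrist"); save(f'w{i}',w); W.append(w['image']); 
    for n,X in [('ball',(440,-377,130)),('power',(615,-332,110)),('tick2',(535,-35,5))]:
        x=w['mtx']@(w['R']@np.array(X)+w['t']); print(n,(x[:2]/x[2]).round())
cv2.imwrite('pics/w01.png',np.vstack(W)[:, :][::1]) if 0 else cv2.imwrite('pics/w01.png',cv2.resize(np.vstack(W),None,fx=.62,fy=.62,interpolation=cv2.INTER_AREA))
print(readout.observe()['time_s'])
E
```

```text
NL [730. 141.   5.]
NR [ 729. -207.    5.]
SL [532. 142.   5.]
SR [ 531. -205.    5.]
t1 [715. -32.   5.]
t2 [548. -31.   5.]
ball [177. 361.]
power [384. 302.]
tick2 [292. -53.]
ball [284. 317.]
power [495. 256.]
tick2 [ 395. -109.]
3.8333
```

View pics/w01.png

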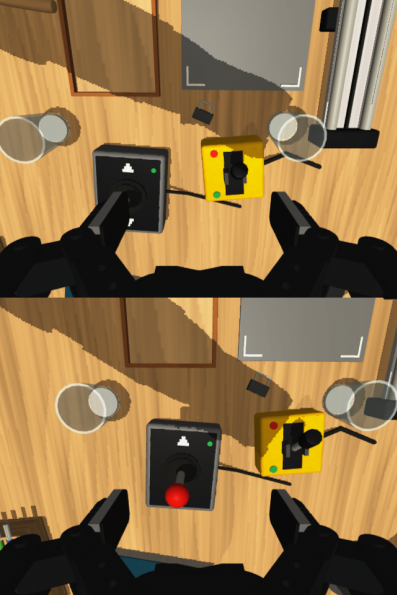

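The wrist views look with up = +y and right = +x. The cap is at about (382,276) in the first and (500,225) in the second. It leans towards the red dot, so the power is off. The ball is at (285,318) in the second.

```bash
python3 - <<'E'
from h import *
a,b=load('w0'),load('w1')
cap=tri(a,(382,276),b,(500,225)); print('cap',cap)
q,k=cen(mask(b,(0,180,100),(6,255,255),(285,318),30)); print(q,k)
T=cams.read_camera("top"); p,_=cen(mask(T,(0,180,100),(6,255,255),(479,257),14)); print('ball',tri(T,p,b,q), plane(b,q,130))
for w,n in((a,(375,270)),(b,(470,230))):
    m=mask(w,(22,150,60),(32,255,255),n,75); m=cv2.morphologyEx(m,cv2.MORPH_CLOSE,np.ones((25,25))); print('power',outline(w,big(m),50))
c=cap[0]
if abs(c[2]-110)<15 and abs(c[0]-615)<12 and abs(c[1]+304)<14:
    bot.command_gripper(0,40)
    x=c[0]
    bot.movep([x,c[1]+50,200],[180,0,90]); bot.servo_line([x,c[1]+50,97],speed=150)
    bot.servo_line([x+4,c[1]-27,97],speed=80); print(readout.observe()['contact_force'])
    bot.servo_line([x,c[1]+40,97],speed=150); bot.servo_line([x,c[1]+40,270],speed=250)
    bot.movep((540,-290,280),[180,0,90]);
    w=cams.read_camera("wrist"); save('w2',w); cv2.imwrite('pics/w2.png',w['image'])
print(readout.observe()['time_s'])
E
```

```text
cap (array([ 610.41347532, -303.02190565,  120.78547315]), np.float64(1.175279718764936))
[285.1364047  320.37940379] 1107Traceback (most recent call last):
  File "<stdin>", line 5, in <module>
  File "h.py", line 8, in tri
    o1,d1=ray(c1,p1);o2,d2=ray(c2,p2); A=np.stack([d1,-d2],1); k=np.linalg.lstsq(A,o2-o1,rcond=None)[0]
          ~~~^^^^^^^
  File "h.py", line 4, in ray
    d=np.linalg.inv(c['mtx'])@[uv[0],uv[1],1.]; return -c['R'].T@c['t'], c['R'].T@d
                               ~~^^^
TypeError: 'NoneType' object is not subscriptable
```

```bash
python3 - <<'E'
from h import *
a,b=load('w0'),load('w1')
c=tri(a,(382,276),b,(500,225))[0]
q,k=cen(mask(b,(0,180,100),(6,255,255),(285,318),30)); print('ball',plane(b,q,130))
for w,n in((a,(375,270)),(b,(470,230))):
    m=mask(w,(22,150,60),(32,255,255),n,75); m=cv2.morphologyEx(m,cv2.MORPH_CLOSE,np.ones((25,25))); print('power',outline(w,big(m),50))
bot.command_gripper(0,40)
x=c[0]+3
bot.movep([x,c[1]+50,200],[180,0,90]); bot.servo_line([x,c[1]+50,97],speed=150)
bot.servo_line([x+4,c[1]-27,97],speed=80); print(readout.observe()['contact_force'])
bot.servo_line([x,c[1]+40,97],speed=150); bot.servo_line([x,c[1]+40,270],speed=250)
bot.command_gripper(75)
bot.movep((540,-290,280),[180,0,90]);
w=cams.read_camera("wrist"); save('w2',w); cv2.imwrite('pics/w2.png',w['image'])
bot.movep((480,200,300),[180,0,90]);
w=cams.read_camera("wrist"); save('w3',w); cv2.imwrite('pics/w23.png',cv2.resize(np.vstack([load('w2')['image'],w['image']]),None,fx=.62,fy=.62,interpolation=cv2.INTER_AREA))
print(readout.observe()['time_s'])
E
```

```text
ball [ 441.22299013 -379.98856691  130.        ]
power (array([ 616.6997, -334.6839], dtype=float32), np.float32(96.425964), np.float32(96.29792), np.float32(-85.399956))
power (array([ 616.9514, -334.9506], dtype=float32), np.float32(96.83528), np.float32(95.973206), np.float32(4.834839))
[ 0.29560379 -0.07302221  0.08707113]
11.7667
```

View pics/w23.png

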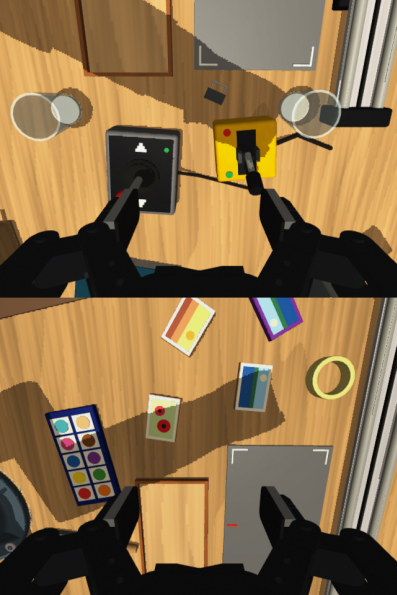

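The upper view shows the lever lying towards the green dot, so the power is on. The lower view shows poppy (262,193), lake (410,144), dunes (303,45) and the purple decoy (445,10), all in full-image pixels. I'll get panel outlines from a height map.

```bash
cat >> h.py <<'E'
def heights(c):
    v,u=np.mgrid[0:480,0:640]; z=c['range_z']; K=c['mtx']
    P=np.stack([(u-K[0,2])*z/K[0,0],(v-K[1,2])*z/K[1,1],z],-1)-c['t']
    P=P@c['R']; P[z<=0]=np.nan; return P
def slabs(c,base=0):
    """panels lying on height base: list of (centre,long,short,angle,median z,median hue/sat)"""
    P=heights(c); Z=P[...,2]-base
    m=((Z>11)&(Z<26)).astype(np.uint8)*255; m=cv2.morphologyEx(m,cv2.MORPH_OPEN,np.ones((5,5)))
    out=[]
    for k in cv2.findContours(m,cv2.RETR_EXTERNAL,cv2.CHAIN_APPROX_NONE)[0]:
        if cv2.contourArea(k)<500: continue
        ctr,L,S,a=outline(c,k,base+18)
        if not(65<L<95 and 42<S<68): continue
        q=np.zeros_like(m); cv2.drawContours(q,[k],-1,255,-1); q=cv2.erode(q,np.ones((9,9)))
        hsv=cv2.cvtColor(c['image'],cv2.COLOR_BGR2HSV)[q>0]; sat=hsv[hsv[:,1]>70]
        h=sat[:,0]; f=[((h>=lo)&(h<hi)).mean().round(2) if len(h) else 0 for lo,hi in((0,5),(5,33),(33,90),(90,125),(125,180))]
        out.append((ctr.round(1),L.round(1),S.round(1),round(float(a),1),round(float(np.nanmedian(Z[q>0])),1),[float(x) for x in f]))
    return out
E
python3 - <<'E'
from h import *
for r in slabs(load('w3')): print(r)
bot.movep((460,290,300),[180,0,90]); w=cams.read_camera("wrist"); save('w4',w)
for r in slabs(w): print(r)
# tray and board from w3
w=load('w3'); P=heights(w); Z=P[...,2]; print('table z',np.nanmedian(Z[np.abs(Z)<4]))
T=cams.read_camera('top')
print('panels top-view check lake',plane(T,(268,216),18)[:2])
print(readout.observe()['time_s'])
E
```

```text
(array([416.1, 196.5], dtype=float32), np.float32(81.0), np.float32(55.6), -8.7, 20.1, [0.16, 0.14, 0.6, 0.0, 0.1])
(array([573.9, 249.6], dtype=float32), np.float32(80.3), np.float32(56.5), -5.0, 20.2, [0.0, 0.03, 0.18, 0.78, 0.0])
(array([604.5, 369. ], dtype=float32), np.float32(71.8), np.float32(57.9), 29.9, 20.2, [0.0, 0.0, 0.25, 0.58, 0.18])
(array([463.6, 348.6], dtype=float32), np.float32(80.5), np.float32(55.8), -33.0, 20.1, [0.0, 1.0, 0.0, 0.0, 0.0])
(array([75.3, 67.8], dtype=float32), np.float32(81.1), np.float32(61.5), 40.9, 14.8, [0.0, 0.0, 0.0, 0.0, 0.0])
(array([416. , 197.1], dtype=float32), np.float32(82.9), np.float32(55.1), -8.8, 20.1, [0.12, 0.12, 0.67, 0.0, 0.09])
(array([573.7, 249.9], dtype=float32), np.float32(81.4), np.float32(56.9), -4.9, 20.1, [0.0, 0.03, 0.23, 0.74, 0.0])
(array([463.4, 348.5], dtype=float32), np.float32(80.2), np.float32(55.1), -32.8, 20.2, [0.0, 1.0, 0.0, 0.0, 0.0])
(array([602.4, 372.7], dtype=float32), np.float32(80.7), np.float32(57.2), 30.2, 20.2, [0.0, 0.0, 0.24, 0.67, 0.09])
table z 1.2244138855484272
panels top-view check lake [572.73814488 251.22981009]
12.325
```

```bash
cat >> h.py <<'E'
BOARD=(630.5,-32.5); TRAY=(425,-69)
def which(f):
    return 'poppy' if f[0]>.06 and f[2]>.3 else 'lake' if f[3]>.5 else 'dunes' if f[1]>.7 else None
def force(): return np.linalg.norm(readout.observe()['contact_force'])
def pick(xy,a,base):
    """grasp panel at xy, long side angle a from +y, underside at height base"""
    o=[180,0,90+a]
    bot.command_gripper(76); bot.movep([*xy,base+90],o)
    hit=bot.servo_line([*xy,base-1],speed=120,contact_N=8)
    z=readout.observe()['tool_pos'][2]
    bot.command_gripper(40,45); s=readout.observe(); print('grip',hit,round(z-base,1),round(s['grip_width'],1),round(float(s['finger_force']),1))
    bot.servo_line([*xy,z+48],speed=150)
    return z-base
def place(xy,base,dz,a=0.,zc=50):
    o=[180,0,90+a]
    bot.servo_line([*xy,base+zc],o,speed=180)
    s=readout.observe(); print('carry',round(s['grip_width'],1))
    bot.servo_line([*xy,base+dz+.5],speed=70,contact_N=6)
    bot.command_gripper(66); bot.servo_line([*xy,base+110],speed=200)
E
python3 - <<'E'
from h import *
r=[k for k in slabs(load('w4')) if abs(k[0][0]-573.7)<3][0]
dz=pick(r[0].tolist(),r[3],0)
place((BOARD[0],BOARD[1]-95),5,dz)
print(readout.observe()['time_s'])
bot.movep((560,30,290),[180,0,90]); w=cams.read_camera("wrist"); save('w5',w)
for r in slabs(w)+slabs(w,5): print(r,which(r[-1]))
cv2.imwrite('pics/w5.png',w['image'])
E
```

```text
grip False -0.1 54.0 48.4
carry 53.9
19.1333
(array([ 630.6, -126.7], dtype=float32), np.float32(81.9), np.float32(55.9), -0.0, 20.1, [0.0, 0.0, 0.27, 0.73, 0.0]) lake
```

View pics/w5.png

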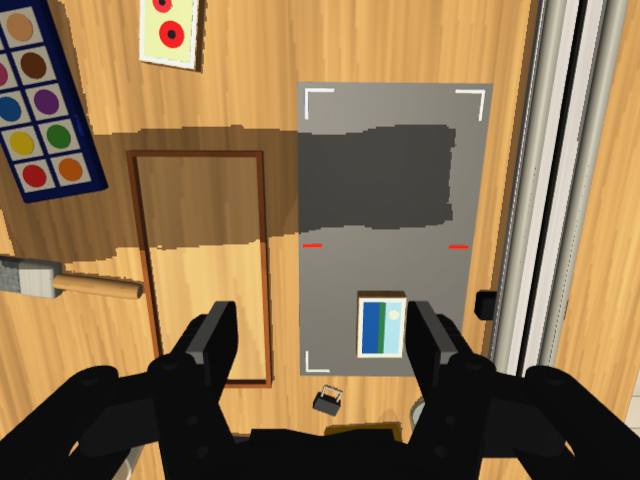

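Lake lies square at (382,326) on the board. The red ticks are at (313,245) and (458,247), and the tray's outer corners at (128,152), (264,151) and (271,386). Next come poppy to the middle and dunes to the left, each located again just before its grasp.

```bash
cat >> h.py <<'E'
def find(base=0,look=None):
    if look is not None: bot.movep(look,[180,0,90])
    w=cams.read_camera("wrist"); return {which(r[-1]):r for r in slabs(w,base)},w
E
python3 - <<'E'
from h import *
w=load('w5')
for uv in((313,245),(458,247)): print('tick',plane(w,uv,5).round(1))
for uv in((128,152),(264,151),(271,386)): print('tray',plane(w,uv,16).round(1))
for n,dy in(('poppy',0),('dunes',95)):
    d,w=find(0,(455,270,290)); print({k:(v[0].tolist(),v[3]) for k,v in d.items()})
    if n not in d: save('w6',w); cv2.imwrite('pics/w6.png',w['image']); break
    r=d[n]; dz=pick(r[0].tolist(),r[3],0)
    if readout.observe()['grip_width']<50: print('lost'); break
    place((BOARD[0],BOARD[1]+dy),5,dz)
d,w=find(5,(560,100,290)); save('w7',w); cv2.imwrite('pics/w7.png',w['image'])
for r in slabs(w,5): print(r,which(r[-1]))
print(readout.observe()['time_s'])
E
```

```text
tick [551.1 -31.3   5. ]
tick [718.2 -33.7   5. ]
tray [358.6  74.3  16. ]
tray [500.9  75.2  16. ]
tray [ 497.1 -214.5   16. ]
{'poppy': ([415.8999938964844, 197.0], -8.8), 'dunes': ([463.3999938964844, 348.6000061035156], -32.8), 'lake': ([602.2999877929688, 372.5], 30.2)}
grip False -0.4 54.2 47.1
carry 53.9
{'dunes': ([463.3999938964844, 348.6000061035156], -32.8), 'lake': ([602.2999877929688, 372.5], 30.3)}
grip False -0.1 53.8 47.7
carry 54.1
(array([ 630.5, -126.4], dtype=float32), np.float32(83.6), np.float32(55.9), 0.0, 20.0, [0.0, 0.0, 0.28, 0.72, 0.0]) lake
(array([630.5, -32.8], dtype=float32), np.float32(82.0), np.float32(55.9), 0.0, 20.1, [0.13, 0.71, 0.08, 0.0, 0.08]) dunes
(array([630.6,  61.5], dtype=float32), np.float32(80.1), np.float32(55.9), 0.0, 20.1, [0.0, 1.0, 0.0, 0.0, 0.0]) dunes
36.475
```

View pics/w7.png

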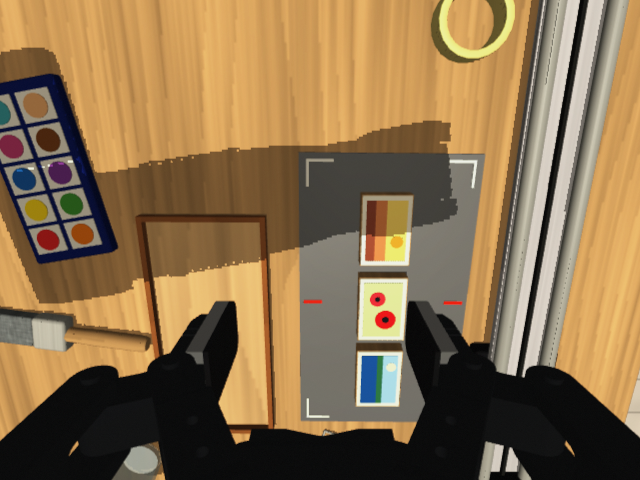

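All three panels lie square on the board: dunes (386,230), poppy (383,310), lake (378,378). I'll drive the stick now and track the camera from the top view's depth.

```bash
cat >> h.py <<'E'
BALL=np.array([440.5,-378.5]); JY=np.array([-np.sin(np.radians(-4.6)),np.cos(np.radians(-4.6))])
def lens_y(show=False):
    P=heights(cams.read_camera("top")).reshape(-1,3); P=P[(P[:,0]>560)&(P[:,1]>-150)]
    b=P[(P[:,2]>300)&(P[:,2]<350)&(P[:,0]>680)&(P[:,0]<790)]; q=P[(P[:,2]>270)&(P[:,2]<345)&(P[:,0]<660)]
    by=np.median(b[:,1]) if len(b)>30 else None
    if not len(q): return None
    l,h=np.percentile(q[:,1],[2,98])
    if show: print('boom',by,len(b),'body',l,h,(l+h)/2,len(q),q[:,0].min(),q[:,0].max(),np.median(q[:,2]))
    return (l+h)/2
def tcp(d,side,z=116):  # ball displaced by d mm along box y; finger on side (+1 = left of ball)
    p=BALL+JY*(d+side*27); return [p[0],p[1],z]
E
python3 - <<'E'
from h import *
print(lens_y(True))
bot.command_gripper(0,40)
bot.movep(tcp(22,1,220),[180,0,85.4]); print(lens_y(True))
bot.servo_line(tcp(22,1),speed=150)
bot.servo_line(tcp(-33,1),speed=80); s=readout.observe(); print(s['contact_force'].round(1) if hasattr(s['contact_force'],'round') else s['contact_force'])
for i in range(6):
    bot.hold(.25); print(readout.observe()['time_s'],lens_y(i%5==0))
bot.servo_line(tcp(22,1),speed=150)
S=cams.read_camera('side'); cv2.imwrite('pics/s1.png',S['image'])
E
```

```text
boom 531.9158996610593 345 body 482.3402051654729 736.7723939217037 609.5562995435884 1188 580.762694633266 659.8235527951329 320.053905941906
609.5562995435884
boom 532.1998570023995 354 body 482.38070484714916 736.7611891981053 609.5709470226273 1189 580.3983758857394 659.584432136138 320.2540207166635
609.5709470226273
[ 3.6  7.1 -2.1]
boom 511.76890871891527 303 body 462.1564211441052 736.8574637527456 599.5069424484254 1155 580.5297712677861 659.1683063018315 326.30791576983825
40.7917 599.5069424484254
41.0917 593.7341956197677
41.3917 587.0487270427748
41.6917 580.312892816189
41.9917 573.3026375374795
boom 444.764899646547 306 body 395.51898247844935 737.3492128504972 566.4340976644733 1147 580.6199707246946 659.951720843082 325.70668725127206
42.2917 566.4340976644733
```

```bash
cat >> h.py <<'E'
def lens_y(show=False):
    P=heights(cams.read_camera("top")).reshape(-1,3); P=P[(P[:,0]>560)&(P[:,1]>-150)&(P[:,1]<640)]
    b=P[(P[:,2]>300)&(P[:,2]<350)&(P[:,0]>680)&(P[:,0]<790)]
    by=np.median(b[:,1])
    q=P[(P[:,2]>270)&(P[:,2]<345)&(P[:,0]<660)&(abs(P[:,1]-by)<75)]; l,h=np.percentile(q[:,1],[1,99])
    if show: print('boom',by.round(1),len(b),'body',l.round(1),h.round(1),len(q))
    return (by+(l+h)/2)/2
def jog(side,goal,lead=22):
    """hold stick over (side +1: finger left of ball, carriage goes to -y) until lens_y is within lead of goal, then let go"""
    bot.servo_line(tcp(side*22,side),speed=150)
    t=0; y=lens_y()
    while side*(y-goal)>lead and t<80:
        d=33 if side*(y-goal)>75 else 21
        bot.servo_line(tcp(-side*d,side),speed=80); bot.hold(.15 if d==33 else .05); y=lens_y(); t+=1
        if not -120<y<640: print('odd',y); break
    bot.servo_line(tcp(side*22,side),speed=150); bot.hold(1.0)
    return lens_y(True)
E
python3 - <<'E'
from h import *
print(lens_y(True)); print(jog(1,-32.5)); print(readout.observe()['time_s'])
T=cams.read_camera('top'); save('t2',T); cv2.imwrite('pics/t2.png',T['image'])
E
```

```text
boom 430.5 336 body 380.6 487.3 1087
432.2387776946467
boom -38.2 332 body -88.1 18.9 1026
-36.38667424718498
53.2833
```

View pics/t2.png

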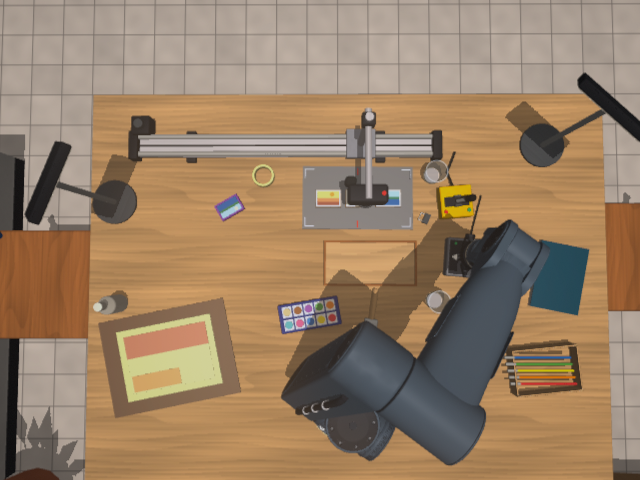

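The camera body is at (368,192), over the middle of the board, about 3 mm off. Dunes and lake can be seen on either side of it. I'll check poppy in the side view during the three-second hold.

```bash
python3 - <<'E'
from h import *
S=cams.read_camera('side'); save('s2',S); cv2.imwrite('pics/s2.png',cv2.resize(S['image'][180:380,260:520],None,fx=3,fy=3))
bot.hold(3.3); print(lens_y(True)); print(readout.observe()['time_s'])
E
```

```text
boom -38.0 326 body -88.4 17.8 1018
-36.66363997537577
56.7333
```

View pics/s2.png

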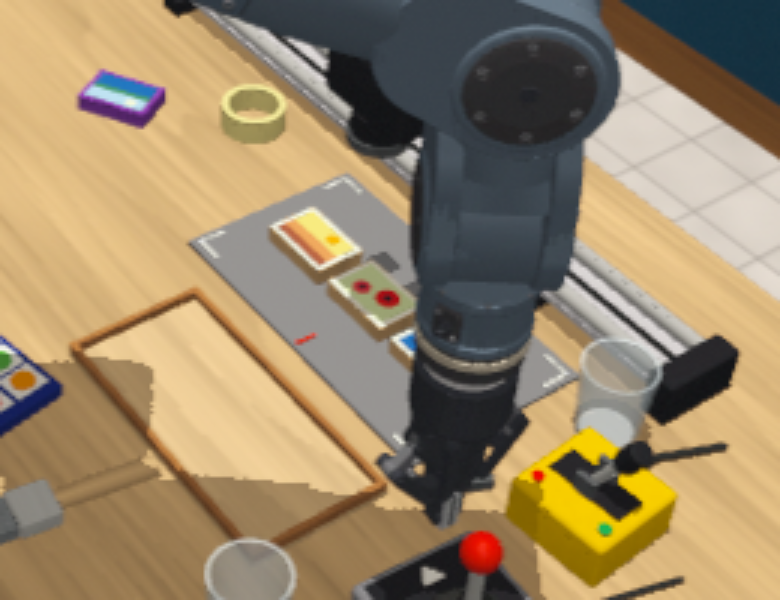

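All three panels are in place and the stick stands upright. Next I'll jog back to the left-hand stop.

```bash
python3 - <<'E'
from h import *
bot.servo_line(tcp(22,1,200),speed=200); bot.servo_line(tcp(-24,-1,200),speed=200); bot.servo_line(tcp(-24,-1),speed=150)
still=0; last=lens_y(); n=0
while still<4 and n<60:
    bot.servo_line(tcp(33 if last<470 else 24,-1),speed=80); bot.hold(.25); y=lens_y(); still=still+1 if (abs(y-last)<1.5 and n>3) else 0; last=y; n+=1
print('end',last,n)
bot.servo_line(tcp(-24,-1),speed=150); bot.hold(.5); print(lens_y(True)); bot.hold(.3);print(lens_y(True))
bot.servo_line(tcp(-24,-1,220),speed=200); bot.command_gripper(76)
d,w=find(5,(560,100,290)); save('w8',w)
for r in slabs(w,5): print(r)
print(readout.observe()['time_s'])
E
```

```text
end 550.9751590388785 23
boom 542.7 355 body 492.6 599.1 1113
544.2887187192246
boom 542.8 351 body 492.7 600.0 1101
544.5801628813224
(array([ 630.6, -125.7], dtype=float32), np.float32(83.7), np.float32(55.9), -0.1, 20.0, [0.0, 0.0, 0.28, 0.72, 0.0])
(array([630.5, -33.2], dtype=float32), np.float32(82.2), np.float32(56.0), -0.1, 20.1, [0.14, 0.67, 0.11, 0.0, 0.08])
(array([630.6,  61.4], dtype=float32), np.float32(80.4), np.float32(55.9), -0.0, 20.1, [0.0, 1.0, 0.0, 0.0, 0.0])
76.75
```

```bash
python3 - <<'E'
from h import *
T=cams.read_camera('top'); cv2.imwrite('pics/t3.png',np.vstack([cv2.resize(i[95:220,110:240],None,fx=2.35,fy=2.35,interpolation=cv2.INTER_CUBIC) for i in (T['image'],cv2.imread('pics/top0.png'))]))
for uv in((170,200),(340,200)):pass
print(lens_y(True))
E
```

```text
boom 542.8 350 body 492.7 598.5 1108
544.1914737481203
```

View pics/t3.png

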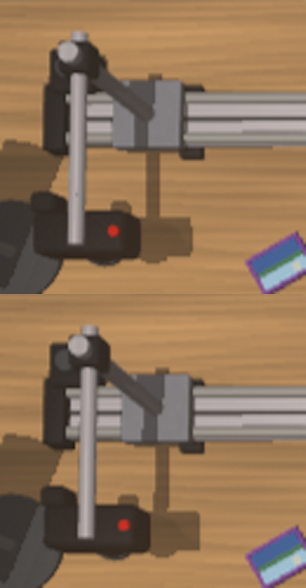

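The upper crop (now) shows the carriage about 4 px farther left than the lower one (start), so it rests at its left end. Next, panels into the tray.

```bash
python3 - <<'E'
from h import *
ty=-69.5
for y0,dy in((-126.5,-90),(-33,0),(61.5,90)):
    w=find(5,(560,100,290))[1]; c=[r for r in slabs(w,5) if abs(r[0][0]-630)<60 and abs(r[0][1]-y0)<45]
    c=min(c,key=lambda r:abs(r[0][1]-y0)); print(c[0],c[3])
    dz=pick(c[0].tolist(),c[3],5)
    if readout.observe()['grip_width']<50: print('lost'); break
    place((427,ty+dy),6,dz)
d,w=find(6,(430,60,300)); save('w9',w); cv2.imwrite('pics/w9.png',w['image'])
for r in slabs(w,6): print(r)
print(readout.observe()['time_s'])
E
```

```text
[ 630.6 -126.5] -0.1
grip False -0.2 53.8 48.5
carry 53.6
[630.5 -32.8] -0.0
grip False -0.1 53.8 48.3
carry 54.1
[630.6  61.4] 0.0
grip False -0.1 53.9 48.4
carry 53.6
(array([ 427.6, -158.7], dtype=float32), np.float32(84.2), np.float32(54.9), 0.4, 20.0, [0.0, 0.0, 0.28, 0.72, 0.0])
(array([427.7, -68.9], dtype=float32), np.float32(81.7), np.float32(55.1), 0.0, 20.1, [0.14, 0.77, 0.02, 0.0, 0.07])
(array([427.8,  20.8], dtype=float32), np.float32(80.7), np.float32(55.1), 0.0, 20.1, [0.0, 1.0, 0.0, 0.0, 0.0])
98.2417
```

View pics/w9.png

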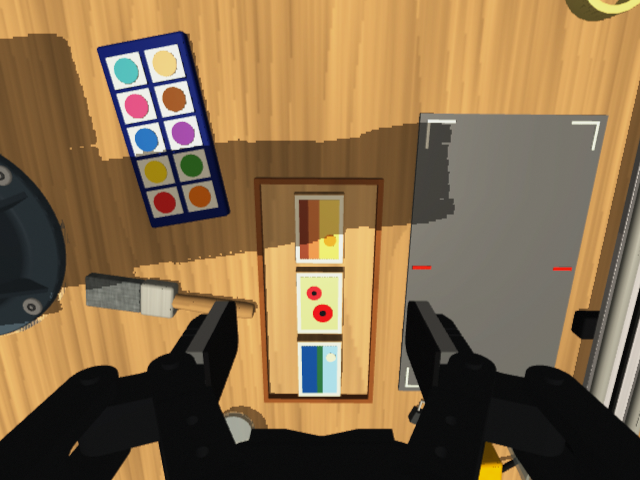

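All three panels lie flat in the tray: dunes (319,229), poppy (320,303), lake (319,369). Switching the power off.

```bash
python3 - <<'E'
from h import *
bot.command_gripper(0,40)
bot.movep([618,-300,230],[180,0,90]); bot.servo_line([620,-415,200],speed=200); bot.servo_line([620,-415,97],speed=150)
bot.servo_line([615,-339,97],speed=80); bot.servo_line([619,-405,97],speed=150); bot.servo_line([619,-405,230],speed=200)
bot.command_gripper(76); bot.movep((540,-290,280),[180,0,90]); w=cams.read_camera("wrist")
bot.movep((430,60,300),[180,0,90]); v,x=find(6); T=cams.read_camera('top'); print(lens_y(True))
for r in slabs(x,6): print(r[0],r[3],r[4])
cv2.imwrite('pics/fin.png',np.hstack([cv2.resize(i,(400,300),interpolation=cv2.INTER_AREA) for i in (w['image'],T['image'])]))
print(readout.observe()['time_s'])
E
```

```text
boom 542.7 356 body 492.8 599.1 1104
544.3024349741438
[ 427.7 -158.7] 0.4 20.0
[427.7 -68.7] -0.0 20.1
[427.8  20. ] -0.1 20.1
107.4083
```

View pics/fin.png

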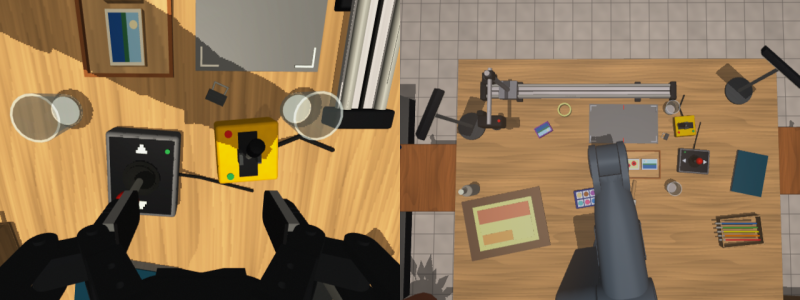

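The cap is at (255,148), back on the red-dot side, so the power is off. Camera, bystanders and panels are unchanged.

```bash
python3 -c "
from rig import bot
print(bot.job_done())"
```

```text
the job is handed in; nothing more can be done
None
```

I've handed the job in: all three panels were photographed on the board (camera about 3 mm from its middle for over three seconds) and now lie flat in the tray, with the power off. The camera is back at its left end, but it settled about 7 mm from where it stood while the stick pressed it left, so it may rest slightly off the end stop.

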